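# Lock the jam nut of an adjustable stop

## Robot

A 7-joint arm with a two-finger parallel gripper is mounted at the origin on the work surface. World frame = base frame: x ahead of the robot, y to its left, z up, the work surface at z = 0. Lengths are in mm, angles in degrees, forces in N, time in s.
With the tool pointing down it reaches from about 400 to 875 mm from the base axis. Payload 6.5 kg.
Tool frame: the origin (TCP) lies on the centre line of the jaws, within the pads' length; the fingertips stand 17 mm ahead of it and the grasp point (between the pads) lies 2 mm behind it; z points along the fingers, y is the line along which they close (so a half turn about z gives the same grasp; the last joint's range is limited). The gripper opens to 88 mm and grips with 3 to 60 N. Pads are 18 mm wide; open, the fingers measure 123 mm over their backs; the gripper's body (75 mm by 187 mm) begins 45 mm behind the grasp point.
Start: joints at [-77.361, 30.733, -0.252, 88.115, 0.149, 61.152, -4.079], TCP at [183.87, 623.444, 255.716] pointing down, gripper open.
Joint ranges: [-154.64, 154.64], [-21.42, 123.67], [-72.66, 72.17], [13.99, 137.28], [-74.86, 254.86], [10.95, 109.41], [-158.01, 158.01]. Speed limits (degrees/s): [136.94, 136.94, 180, 180, 180, 180, 180].

## Interface

Orientations are given as [roll, pitch, yaw] about the fixed x, y, z axes, in that order (R = Rz(yaw) Ry(pitch) Rx(roll)).
In Python, from cell import env gives the robot as it stands. The module is installed in compiled form; this text tells all that it offers.
- The arm moves only by the tool carry_out, never from a script. Its argument "deltas" is one flat list of numbers, 7 for each row, row after row: the opening, from 0 (shut) to 1 (fully open), then the shift along the tool's x, y, z in m, then the turn, a rotation vector about the tool's x, y, z in degrees. In form: [jaw, dx, dy, dz, rx, ry, rz, jaw, dx, dy, dz, rx, ry, rz, ...]. A call has 1 to 20 rows; each row is the pose to reach, as a shift and turn from the pose commanded when the call began, along the tool's axes at that moment; what a row does not reach only later rows make up. A row lasts 1/12 s, in which the tool goes at most 41.7 mm and 7.16 degrees, less where a joint would pass 70% of its speed; a pose out of reach is approached as far as the arm can. A call with a gripper value outside its range is refused whole. The fingers move at their own pace and stop on an object; "grip_force" is the grip in N (left out, the last holds). Time passes only in rows, so rows that repeat a pose let the fingers close. It gives the time, the measured TCP pose, the force, the opening and the grip force at its end, in the units of the state.
- env.read_state(): the state, without advancing time (a new reading comes with each control period).
- env.grab_frame(name): name is "side" or "top" or "wrist"; returns a dict with "color" (480x640x3 uint8, blue, green, red), "fx", "fy", "cx", "cy" (pixels), "rvec" (rotation vector, rad) and "tvec" (3), from world to camera coordinates, as OpenCV has them. Camera axes: x right, y down, z forward; pixel columns grow to the right and rows downward; lengths in mm; the calibration is good to about 2 mm. A picture is of the moment at which its call begins. There is no depth.
- env.job_done(): hands the job in; it is judged then, once.
The state is a dict: "clock": time; "joints": joint angles; "qvel": joint speeds; "joint_torque": joint torques, N m; "eef_pos": TCP position; "tcp_rot": TCP orientation; "ft_force": force on the tool from outside, world axes, zero at the start; "moment": the same for the moment, N m; "width": finger opening in mm; "gripper_force": force on a finger pad.
Only numpy, scipy, OpenCV 4.12 (cv2) and the standard library are available. Lean on these libraries where they do the work, as an engineer would, in place of code of your own. Each camera call takes 0.05 s, during which the arm holds its last target. There are 200 camera calls.

## Task

Fit the larger open-ended wrench from the side onto the lower nut of the stop, lying flat on the plate with its handle just beside the upright post, so that the post keeps it from swinging clockwise. Then turn the barred jam nut above it clockwise until it is fully tight, without letting the lower nut turn more than about 30 degrees, and leave the wrench in place on the nut.

Things in the scene. Friction and masses are not known exactly. Their poses are not given: they have to be found in the camera images.
- stop: Grey steel plate of the adjustable stop, 15 mm thick, 90 mm wide, screwed to the bench. Origin on the vertical stud axis, at bench height. Its long arm runs along +x to 180 mm from the axis (50 mm the other way); the wrench comes on from, and its handle lies on, this +x side.
- nut_center (a point): Centre of the lower nut: plain steel hex, 32 mm across flats, 20 mm high, on the plate; this point is on the stud axis, 25 mm above the bench, 10 mm above the plate's top. z up. Its x axis runs through two corners, parallel to two flats, and points along the plate's long arm within 3 degrees at the start. A wrench slid on along it has its handle 8 to 25 mm short of the post.
- post (a point): Upright steel post, 12 mm thick, 30 mm high, fixed on the plate's long arm 161 mm from the stud axis, at x 158, y -30 mm of the plate: on the clockwise side (from above) of the fitted wrench's handle, which swings up to it and stops there when the nuts are turned clockwise. This point is half-way up, 15 mm above the plate.
- bar_center (a point): Centre of the jam nut's cross bar: flat upright steel bar 70 mm long (x), 12 mm thick (y), 28 mm high (z), on the stud axis, 59.5 mm above the bench. Its underside is 14 mm below, where the jam nut's thin hex (32 mm across flats) begins; a 4 mm stud end stands on its top. Can be gripped across its thickness from above and turned about the vertical.
- jam_nut (a joint): Turn of the jam nut relative to the lower nut, clockwise from above, rad. Starts at 0 to 0.25 (slack); hard stop, fully tight, at 0.95. Takes 0.25 N m, more than the lower nut's own friction (0.03 N m), so both turn together as one while the lower nut is not held. It stays where it is left.
- lower_nut (a joint): Turn of the lower nut relative to the plate, clockwise from above, rad; within 0.05 of 0 at the start.
- wrench_jaw (a point): Between the jaws of the larger of two similar open-ended wrenches, half-way up; on the stud axis when the wrench is home. Plain steel, flat, 14 mm thick, 193 mm long, head 63 mm wide, 0.22 kg. x points along the handle, z up. Jaws 35 mm apart, flared, reach 25 mm to -x (open side); mouth bottom 20 mm to +x, handle end 168 mm to +x. Which wrench lies nearer the stop varies.
- wrench_grip (a point): Point to grip on the larger wrench's handle, near its centre of mass: 80 mm along +x from wrench_jaw, half-way up (7 mm above what it lies on), same axes. The handle is 20 mm wide (y) and 14 mm thick (z). The other wrench is two thirds the size and does not fit the nut.

How it is judged:
By the outcome, as a careful person would: the job done as asked, in the order asked, and still so for the second after the job is handed in, with the robot touching nothing.
It also fails if it takes over 54 s, if anything falls off the work surface, if the arm or the gripper's body presses on something with over 40 N, if the wrist force passes 120 N, or if a joint passes its speed limit or range.

## Working session

There is one attempt and no reset: what is moved stays moved. The work goes in short steps, Python scripts to look and compute and a tool call to move; the robot and the scene stay as the last step left them, time stands still between calls to the robot, and variables do not carry over. Pictures are saved under pics/ and viewed, at most 10 in all, crops included, and the job is handed in when it is done.

Besides the shell and the picture viewer there is one more tool, called after "Call:" as name(argument=value, ...), one argument or row to a line, values as JSON. carry_out: Moves the arm, as the interface text tells. Its arguments: {"type":"object","properties":{"deltas":{"type":"array","items":{"type":"number"}},"grip_force":{"type":"number"}},"required":["deltas"]}

```bash
mkdir -p pics
cat > h.py <<'E'
import numpy as np, cv2
from cell import env
def cam(f):
    R=cv2.Rodrigues(np.array(f["rvec"],float))[0];t=np.array(f["tvec"],float).ravel();return R,t
def ray(f,u,v,z):
    R,t=cam(f);d=R.T@np.array([(u-f["cx"])/f["fx"],(v-f["cy"])/f["fy"],1]);c=-R.T@t
    return c+d*(z-c[2])/d[2]
def proj(f,p):
    R,t=cam(f);q=R@np.array(p,float)+t;return f["fx"]*q[0]/q[2]+f["cx"],f["fy"]*q[1]/q[2]+f["cy"]
E
python3 - <<'E'
from h import *
s=env.read_state();print(s)
for n in("top","side"):
    f=env.grab_frame(n);cv2.imwrite(f"pics/{n}0.png",f["color"]);R,t=cam(f);print(n,f["fx"],-R.T@t,R[2])
    np.save(f"{n}0.npy",f,allow_pickle=True)
E
```

```text
{'clock': 0.0, 'joints': array([-77.36130253,  30.77634636,  -0.25421051,  88.16767095,
         0.14857975,  61.15133362,  -4.07814353]), 'qvel': array([ 0.051036  ,  0.00825164,  0.0781645 , -0.03827118,  0.09155635,
       -0.14691933,  0.0901957 ]), 'joint_torque': array([ 3.70401096e-06, -5.70990479e+01,  9.90854837e-01, -2.51603669e+01,
       -5.62235224e-02,  1.79799838e-02,  1.57428690e-04]), 'eef_pos': array([183.72092067, 622.91466855, 254.87267476]), 'tcp_rot': array([-1.79905215e+02,  6.70303645e-03,  1.63573481e+02]), 'ft_force': array([ 0.19043713,  0.66867486, -0.13298477]), 'moment': array([-0.02751507,  0.01829906,  0.01962884]), 'gripper_force': 0.0, 'width': 88.62865388699622}
top 486.62821818427176 [382.74980775 -45.1690941  849.92425135] [ 0.16368968  0.0016933  -0.98651043]
side 453.0379592124308 [448.96827024 417.62656726 595.92932103] [ 0.08505797 -0.64841698 -0.75651871]
```

View pics/top0.png

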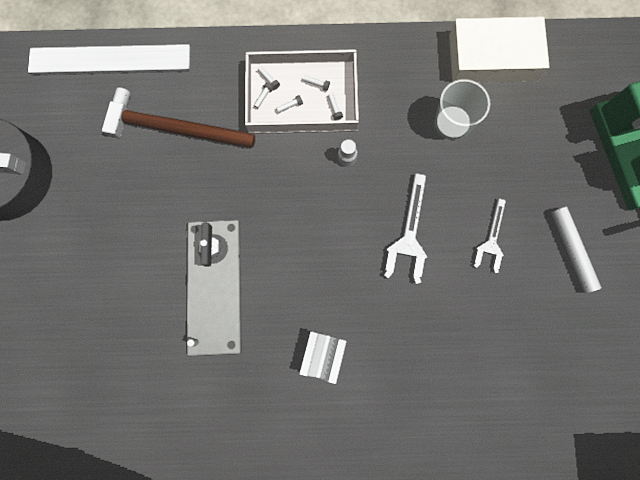

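View pics/side0.png

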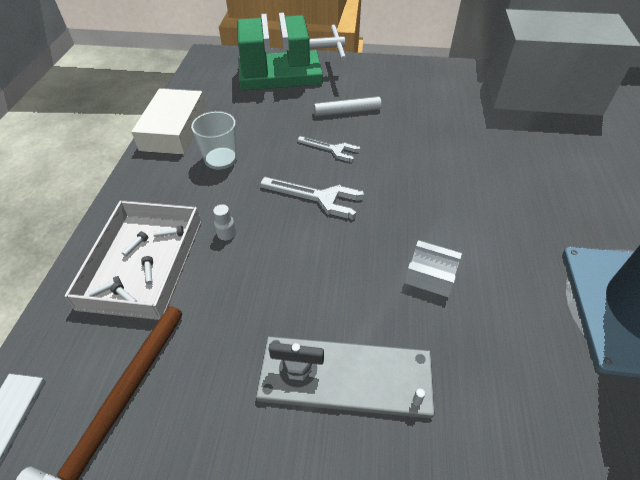

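The top view shows the plate at (187–240, 221–355) with the stud at (204,243) and the post at (191,342). The larger wrench has its handle end at (419,176) and jaw tips at (388,280) and (420,281). In the side view the bar is at (296,352).

Run:
```python
from h import *
f=np.load("top0.npy",allow_pickle=True).item();g=np.load("side0.npy",allow_pickle=True).item()
im=cv2.cvtColor(f["color"],cv2.COLOR_BGR2GRAY)
def blob(x0,y0,x1,y1,lo,hi=256):
    m=np.zeros_like(im);m[y0:y1,x0:x1]=((im[y0:y1,x0:x1]>=lo)&(im[y0:y1,x0:x1]<hi))*255
    c=max(cv2.findContours(m,0,2)[0],key=cv2.contourArea);return c
c=blob(370,165,440,292,140)
P=np.array([ray(f,u,v,13)[:2] for u,v in c[:,0,:]])
print("wrench minrect",cv2.minAreaRect(P.astype(np.float32)))
# handle far end and axis: midline points from rows of handle
mid=[]
m=np.zeros_like(im);cv2.drawContours(m,[c],-1,255,-1)
for v in range(182,230,4):
    u=np.where(m[v])[0];mid.append(ray(f,(u[0]+u[-1])/2,v,14)[:2])
mid=np.array(mid);vx=cv2.fitLine(mid.astype(np.float32),2,0,.01,.01).ravel();d=vx[:2]*np.sign(vx[0]);o=vx[2:]
s=(P-o)@d;n=(P-o)@np.array([-d[1],d[0]])
print("axis yaw",np.degrees(np.arctan2(d[1],d[0])),"len",np.ptp(s),"width",np.ptp(n), "off",n.min(),n.max())
end=o+d*s.max();print("end",end,"jaw",end-168*d,"grip",end-88*d)
c=blob(180,215,248,362,110,215)
Q=np.array([ray(f,u,v,15)[:2] for u,v in c[:,0,:]])
r=cv2.minAreaRect(Q.astype(np.float32));print("plate",r,cv2.boxPoints(r))
# stud end by two views (top of stud z~77.5), post top z 45
def bright(F,x0,y0,x1,y1):
    G=cv2.cvtColor(F["color"],6)[y0:y1,x0:x1];t=G.max()-30;y,x=np.where(G>t);return x.mean()+x0,y.mean()+y0,len(x)
for nm,a,b,z in(("stud",(198,236,210,250),(290,342,302,353),77.5),("post",(184,335,200,349),(411,386,427,402),45)):
    A=bright(f,*a);B=bright(g,*b);print(nm,A,B,ray(f,A[0],A[1],z),ray(g,B[0],B[1],z))
# bar
c=blob(193,218,214,268,0,75);B=np.array([ray(f,u,v,73.5)[:2] for u,v in c[:,0,:]]);print("bar",cv2.minAreaRect(B.astype(np.float32)))
```

```text
wrench minrect ((547.2376098632812, -188.83204650878906), (69.03997039794922, 193.90509033203125), 76.90541076660156)
axis yaw -12.635053 len 194.1472792466956 width 69.02362547393649 off -34.29566369893013 34.727961775006364
end [ 641.91948085 -209.88223275] jaw [ 477.98791652 -173.13386926] grip [ 556.0505691  -190.63309106]
plate ((450.3912658691406, 156.41624450683594), (230.04270935058594, 90.150634765625), 1.1646641492843628) [[334.47748 199.14435]
 [336.30988 109.01233]
 [566.30505 113.68814]
 [564.47266 203.82016]]
stud (np.float64(203.15384615384616), np.float64(242.57692307692307), 26) (np.float64(295.47727272727275), np.float64(346.20454545454544), 44) [515.07095797 158.7100639   77.5       ] [514.70121615 158.49698393  77.5       ]
post (np.float64(190.25806451612902), np.float64(342.5806451612903), 31) (np.float64(420.3207547169811), np.float64(392.41509433962267), 53) [356.43795037 185.02958732  45.        ] [355.91544531 185.40751106  45.        ]
bar ((512.1950073242188, 150.32659912109375), (12.99405288696289, 67.38994598388672), 82.61322784423828)
```

```bash
cat >> h.py <<'E'
def go(x,y,z,yaw,s=None):
    s=s or env.read_state();p=s["eef_pos"];w=np.radians(s["tcp_rot"][2])
    D=np.array([x,y,z])-p;c,n=np.cos(w),np.sin(w)
    rz=-((yaw-s["tcp_rot"][2]+180)%360-180)
    print("delta m",np.round([(c*D[0]+n*D[1])/1e3,(n*D[0]-c*D[1])/1e3,-D[2]/1e3],4),"rz",round(rz,2))
def st():
    s=env.read_state();print("t",round(s["clock"],2),"pos",s["eef_pos"].round(1),"rot",s["tcp_rot"].round(2),"j",s["joints"].round(1),"F",s["ft_force"].round(1),"M",s["moment"].round(2),"w",round(s["width"],1),round(s["gripper_force"],1))
E
python3 -c "
from h import *
go(480,250,200,75)"
```

```text
delta m [-0.3896 -0.2739  0.0549] rz 88.57
```

Call:
carry_out(
  deltas=[1, -0.389, -0.274, 0.055, 0, 0, 88.6, 1, -0.389, -0.274, 0.055, 0, 0, 88.6, 1, -0.389, -0.274, 0.055, 0, 0, 88.6, 1, -0.389, -0.274, 0.055, 0, 0, 88.6, 1, -0.389, -0.274, 0.055, 0, 0, 88.6, 1, -0.389, -0.274, 0.055, 0, 0, 88.6, 1, -0.389, -0.274, 0.055, 0, 0, 88.6, 1, -0.389, -0.274, 0.055, 0, 0, 88.6, 1, -0.389, -0.274, 0.055, 0, 0, 88.6, 1, -0.389, -0.274, 0.055, 0, 0, 88.6, 1, -0.389, -0.274, 0.055, 0, 0, 88.6, 1, -0.389, -0.274, 0.055, 0, 0, 88.6, 1, -0.389, -0.274, 0.055, 0, 0, 88.6, 1, -0.389, -0.274, 0.055, 0, 0, 88.6],
)

```text
clock: 1.27
eef_pos: [480.1, 248.8, 200.3]
tcp_rot: [180.0, 0.1, 74.7]
ft_force: [-0.3, 0.9, -0.9]
width: 88.1
gripper_force: 0.0
```

```bash
python3 -c "
from h import *
st();go(556,-190.6,130,-12.6)"
```

```text
t 1.27 pos [480.1 248.8 200.3] rot [1.800e+02 7.000e-02 7.468e+01] j [-51.6  25.7  25.  108.8 -14.1  48.6 -34.7] F [-0.3  0.9 -0.9] M [-0.08  0.12  0.03] w 88.1 0.0
delta m [-0.4038  0.1893  0.0703] rz 87.28
```

Call:
carry_out(
  deltas=[1, -0.404, 0.189, 0.07, 0, 0, 87.3, 1, -0.404, 0.189, 0.07, 0, 0, 87.3, 1, -0.404, 0.189, 0.07, 0, 0, 87.3, 1, -0.404, 0.189, 0.07, 0, 0, 87.3, 1, -0.404, 0.189, 0.07, 0, 0, 87.3, 1, -0.404, 0.189, 0.07, 0, 0, 87.3, 1, -0.404, 0.189, 0.07, 0, 0, 87.3, 1, -0.404, 0.189, 0.07, 0, 0, 87.3, 1, -0.404, 0.189, 0.07, 0, 0, 87.3, 1, -0.404, 0.189, 0.07, 0, 0, 87.3, 1, -0.404, 0.189, 0.07, 0, 0, 87.3, 1, -0.404, 0.189, 0.07, 0, 0, 87.3, 1, -0.404, 0.189, 0.07, 0, 0, 87.3, 1, -0.404, 0.189, 0.07, 0, 0, 87.3, 1, -0.404, 0.189, 0.07, 0, 0, 87.3],
)

```text
clock: 2.52
eef_pos: [557.6, -186.1, 130.4]
tcp_rot: [-179.9, 0.1, -11.9]
ft_force: [0.5, -0.4, 1.0]
width: 87.8
gripper_force: 0.0
```

```bash
python3 -c "
from h import *
st();go(556,-190.6,20,-12.6)
f=env.grab_frame('wrist');cv2.imwrite('pics/w1.png',f['color'])
e=np.array([641.9,-209.9]);d=np.array([np.cos(np.radians(-12.6)),np.sin(np.radians(-12.6))])
for k in(0,88,168):print(k,proj(f,[*(e-d*k),14]))"
```

```text
t 2.52 pos [ 557.6 -186.1  130.4] rot [-1.7991e+02  5.0000e-02 -1.1910e+01] j [-16.1  41.5  43.  104.8 -37.   48.8 -56.6] F [ 0.5 -0.4  1. ] M [ 0.02  0.15 -0.01] w 87.8 0.0
delta m [-0.0006  0.0048  0.1104] rz 0.69
0 (np.float64(326.39879470761394), np.float64(108.7826560144789))
88 (np.float64(323.941592571617), np.float64(238.34322397597626))
168 (np.float64(322.1046873690894), np.float64(335.1974785952649))
```

View pics/w1.png

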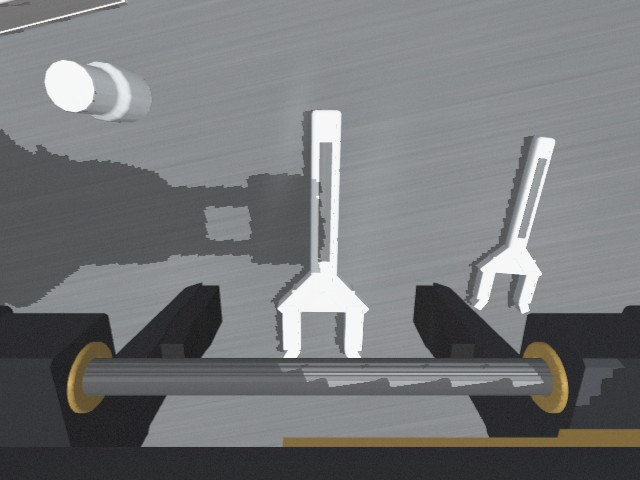

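The wrist view confirms the wrench: handle end at (326,110), predicted (326,109), with the axis in line with the jaws. Descending to grip.

Call:
carry_out(
  deltas=[1, 0, 0, 0.04, 0, 0, 0, 1, 0, 0, 0.08, 0, 0, 0, 1, 0, 0, 0.108, 0, 0, 0, 1, 0, 0, 0.109, 0, 0, 0, 1, 0, 0, 0.109, 0, 0, 0, 0, 0, 0, 0.109, 0, 0, 0, 0, 0, 0, 0.109, 0, 0, 0, 0, 0, 0, 0.109, 0, 0, 0, 0, 0, 0, 0.109, 0, 0, 0, 0, 0, 0, 0.109, 0, 0, 0, 0, 0, 0, 0.109, 0, 0, 0],
  grip_force=45,
)

```text
clock: 3.48
eef_pos: [557.4, -188.5, 22.0]
tcp_rot: [-180.0, -0.0, -12.3]
ft_force: [-0.0, 0.8, -0.2]
width: 50.4
gripper_force: 0.0
```

```bash
python3 -c "
from h import *
st();go(556,-190.6,150,-12.6)"
```

```text
t 3.48 pos [ 557.4 -188.5   22. ] rot [-1.800e+02 -2.000e-02 -1.232e+01] j [-10.6  50.2  35.1 105.6 -44.7  38.9 -51.2] F [-0.   0.8 -0.2] M [0.03 0.16 0.  ] w 50.4 0.0
delta m [-0.0009  0.0023 -0.128 ] rz 0.28
```

Call:
carry_out(
  deltas=[0, 0, 0, 0, 0, 0, 0, 0, 0, 0, 0, 0, 0, 0, 0, 0, 0, 0, 0, 0, 0, 0, 0, 0, 0, 0, 0, 0, 0, 0, 0, 0, 0, 0, 0, 0, 0, 0, 0, 0, 0, 0, 0, 0, 0, 0, 0, 0, 0, 0, 0, 0, 0, 0, 0, 0],
)

```text
clock: 4.15
eef_pos: [557.2, -188.9, 21.7]
tcp_rot: [180.0, -0.0, -12.3]
ft_force: [-0.2, -1.2, -0.9]
width: 18.9
gripper_force: 45.0
```

```bash
python3 -c "
from h import *
st();go(480,0,190,90)"
```

```text
t 4.15 pos [ 557.2 -188.9   21.7] rot [179.97  -0.   -12.34] j [-10.6  50.3  35.1 105.6 -44.7  38.9 -51.2] F [-0.2 -1.2 -0.9] M [-0.26  0.15  0.03] w 18.9 45.0
delta m [-0.1158 -0.168  -0.1683] rz -102.34
```

Call:
carry_out(
  deltas=[0, 0, 0, -0.04, 0, 0, 0, 0, 0, 0, -0.08, 0, 0, 0, 0, 0, 0, -0.12, 0, 0, 0, 0, -0.116, -0.168, -0.168, 0, 0, -102.3, 0, -0.116, -0.168, -0.168, 0, 0, -102.3, 0, -0.116, -0.168, -0.168, 0, 0, -102.3, 0, -0.116, -0.168, -0.168, 0, 0, -102.3, 0, -0.116, -0.168, -0.168, 0, 0, -102.3, 0, -0.116, -0.168, -0.168, 0, 0, -102.3, 0, -0.116, -0.168, -0.168, 0, 0, -102.3, 0, -0.116, -0.168, -0.168, 0, 0, -102.3, 0, -0.116, -0.168, -0.168, 0, 0, -102.3, 0, -0.116, -0.168, -0.168, 0, 0, -102.3, 0, -0.116, -0.168, -0.168, 0, 0, -102.3, 0, -0.116, -0.168, -0.168, 0, 0, -102.3, 0, -0.116, -0.168, -0.168, 0, 0, -102.3, 0, -0.116, -0.168, -0.168, 0, 0, -102.3, 0, -0.116, -0.168, -0.168, 0, 0, -102.3],
)

```text
clock: 5.65
eef_pos: [479.2, 0.4, 189.5]
tcp_rot: [-179.9, -0.0, 90.3]
ft_force: [-0.1, -1.0, -1.9]
width: 19.3
gripper_force: 45.0
```

```bash
python3 -c "
from h import *
st();go(390,156,110,181.2)"
```

```text
t 5.65 pos [4.792e+02 4.000e-01 1.895e+02] rot [-1.7995e+02 -2.0000e-02  9.0340e+01] j [-26.   20.9  25.  117.9 -12.6  43.8   7.1] F [-0.1 -1.  -1.9] M [-0.03  0.08 -0.  ] w 19.3 45.0
delta m [ 0.1561 -0.0883  0.0795] rz -90.86
```

Call:
carry_out(
  deltas=[0, 0.156, -0.088, 0.08, 0, 0, -90.9, 0, 0.156, -0.088, 0.08, 0, 0, -90.9, 0, 0.156, -0.088, 0.08, 0, 0, -90.9, 0, 0.156, -0.088, 0.08, 0, 0, -90.9, 0, 0.156, -0.088, 0.08, 0, 0, -90.9, 0, 0.156, -0.088, 0.08, 0, 0, -90.9, 0, 0.156, -0.088, 0.08, 0, 0, -90.9, 0, 0.156, -0.088, 0.08, 0, 0, -90.9, 0, 0.156, -0.088, 0.08, 0, 0, -90.9, 0, 0.156, -0.088, 0.08, 0, 0, -90.9, 0, 0.156, -0.088, 0.08, 0, 0, -90.9, 0, 0.156, -0.088, 0.08, 0, 0, -90.9, 0, 0.156, -0.088, 0.08, 0, 0, -90.9, 0, 0.156, -0.088, 0.08, 0, 0, -90.9, 0, 0.156, -0.088, 0.08, 0, 0, -90.9, 0, 0.156, -0.088, 0.08, 0, 0, -90.9],
)

```text
clock: 6.98
eef_pos: [391.7, 156.2, 109.7]
tcp_rot: [-180.0, -0.0, -179.3]
ft_force: [1.0, 0.2, -2.9]
width: 19.7
gripper_force: 45.0
```

```bash
python3 -c "
from h import *
st()
fs={n:env.grab_frame(n) for n in('top','side')}
for n in fs: np.save(n+'1.npy',fs[n],allow_pickle=True)
a=fs['top']['color'][180:400,120:320];b=fs['side']['color'][230:450,220:470]
cv2.imwrite('pics/p1.png',np.hstack([cv2.resize(a,(400,440)),cv2.resize(b,(400,352),interpolation=3)[:440] if 0 else cv2.copyMakeBorder(cv2.resize(b,(400,352)),0,88,0,0,0)]))
st();go(379,155.6,60,181.2)"
```

```text
t 6.98 pos [391.7 156.2 109.7] rot [-1.7999e+02 -2.0000e-02 -1.7930e+02] j [-25.2  23.7  -3.1 127.1   2.5  29.3  60.4] F [ 1.   0.2 -2.9] M [-0.    0.02  0.02] w 19.7 45.0
t 7.08 pos [391.8 156.3 109.7] rot [-1.7999e+02 -1.0000e-02 -1.7923e+02] j [-25.3  23.7  -3.1 127.1   2.6  29.3  60.5] F [ 0.6  0.2 -2.3] M [ 0.04 -0.01  0.  ] w 19.5 45.0
delta m [ 0.0128 -0.0006  0.0497] rz -0.43
```

View pics/p1.png

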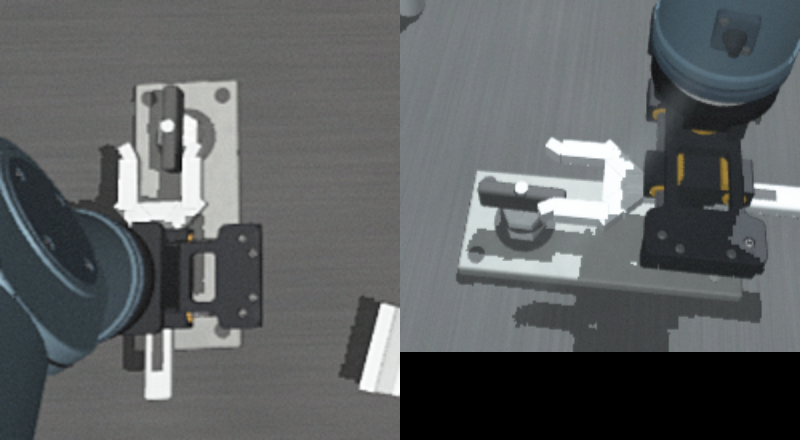

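The wrench points along the plate and is clear above it: handle end at about (199,379) in the top frame, head sides at (179) and (222) near row 282. Checking its axis against the stud.

Run:
```python
from h import *
f=np.load("top1.npy",allow_pickle=True).item()
im=cv2.cvtColor(f["color"],6);zt=109.7-14.7+7
m=((im>225)*255).astype(np.uint8)
pts=[]
for v in list(range(352,376,4))+[258,262,266,270,274,278,282,284]:
    r=(160,240); u=np.where(m[v,r[0]:r[1]])[0]+r[0]
    if v<300: u=u[(u<225)]
    if len(u): L=ray(f,u[0],v,zt);R_=ray(f,u[-1]+1,v,zt);print(v,u[0],u[-1],L[:2].round(1),R_[:2].round(1),"mid",((L+R_)/2)[:2].round(1))
v=np.where(m[300:,195:205].any(1))[0]+300;print("end row",v.max(),ray(f,199,v.max()+1,zt))
st()
```

```text
352 194 204 [344.3 162.8] [343.9 146.2] mid [344.1 154.5]
356 194 204 [338.4 162.6] [338.  146.1] mid [338.2 154.4]
360 194 204 [332.5 162.5] [332.2 146. ] mid [332.4 154.2]
364 194 204 [326.7 162.4] [326.3 145.9] mid [326.5 154.1]
368 193 204 [320.9 163.7] [320.5 145.8] mid [320.7 154.7]
372 193 204 [315.1 163.6] [314.7 145.6] mid [314.9 154.6]
258 182 217 [487.4 184.6] [486.1 128.7] mid [486.7 156.7]
262 180 219 [481.2 187.6] [479.7 125.5] mid [480.5 156.5]
266 180 219 [474.9 187.4] [473.5 125.4] mid [474.2 156.4]
270 179 219 [468.8 188.8] [467.3 125.3] mid [468.  157.1]
274 179 219 [462.6 188.6] [461.1 125.3] mid [461.8 156.9]
278 179 219 [456.4 188.4] [454.9 125.2] mid [455.6 156.8]
282 178 221 [450.2 189.8] [448.6 122. ] mid [449.4 155.9]
284 180 219 [447.1 186.6] [445.6 125. ] mid [446.4 155.8]
end row 378 [304.75444537 154.40677599 102.        ]
t 7.08 pos [391.8 156.3 109.7] rot [-1.7999e+02 -1.0000e-02 -1.7923e+02] j [-25.3  23.7  -3.1 127.1   2.6  29.3  60.5] F [ 0.6  0.2 -2.3] M [ 0.04 -0.01  0.  ] w 19.5 45.0
```

Call:
carry_out(
  deltas=[0, 0.006, 0, 0.02, 0, 0, -0.4, 0, 0.006, 0, 0.04, 0, 0, -0.4, 0, 0.006, 0, 0.055, 0, 0, -0.4, 0, 0.006, 0, 0.064, 0, 0, -0.4, 0, 0.006, 0, 0.069, 0, 0, -0.4, 0, 0.006, 0, 0.0715, 0, 0, -0.4, 0, 0.006, 0, 0.0715, 0, 0, -0.4, 0, 0.006, 0, 0.0715, 0, 0, -0.4],
)

```text
clock: 7.75
eef_pos: [386.3, 156.5, 38.7]
tcp_rot: [180.0, 0.0, -178.7]
ft_force: [0.3, 0.4, -2.4]
width: 19.2
gripper_force: 45.0
```

```bash
python3 -c "
from h import *
st();go(434.1,157.4,37.7,181.2)"
```

```text
t 7.75 pos [386.3 156.5  38.7] rot [ 1.7998e+02  5.0000e-02 -1.7874e+02] j [-26.3  32.7  -2.3 128.7   3.8  18.6  59.4] F [ 0.3  0.4 -2.4] M [-0.01  0.06 -0.  ] w 19.2 45.0
delta m [-0.0478 -0.0001  0.001 ] rz 0.06
```

Call:
carry_out(
  deltas=[0, -0.005, 0, 0.0005, 0, 0, 0, 0, -0.01, 0, 0.0005, 0, 0, 0, 0, -0.015, 0, 0.0005, 0, 0, 0, 0, -0.02, 0, 0.0005, 0, 0, 0, 0, -0.024, 0, 0.0005, 0, 0, 0, 0, -0.028, 0, 0.0005, 0, 0, 0, 0, -0.032, 0, 0.0005, 0, 0, 0, 0, -0.035, 0, 0.0005, 0, 0, 0, 0, -0.038, 0, 0.0005, 0, 0, 0],
)

```text
clock: 8.5
eef_pos: [424.1, 157.1, 37.7]
tcp_rot: [-180.0, -0.0, -178.7]
ft_force: [0.1, 0.4, -2.7]
width: 19.2
gripper_force: 45.0
```

```bash
python3 -c "
from h import *
st();go(434.1,157.4,37.7,181.2)"
```

```text
t 8.5 pos [424.1 157.1  37.7] rot [-1.8000e+02 -1.0000e-02 -1.7873e+02] j [-23.9  34.6  -2.6 123.8   4.   21.7  61.5] F [ 0.1  0.4 -2.7] M [-0.01  0.05 -0.02] w 19.2 45.0
delta m [-0.01    0.0001 -0.    ] rz 0.07
```

Call:
carry_out(
  deltas=[0, -0.003, 0, 0, 0, 0, 0, 0, -0.006, 0, 0, 0, 0, 0, 0, -0.008, 0, 0, 0, 0, 0, 0, -0.01, 0, 0, 0, 0, 0, 0, -0.01, 0, 0, 0, 0, 0],
)

```text
clock: 8.92
eef_pos: [434.3, 157.4, 37.8]
tcp_rot: [180.0, 0.0, -178.7]
ft_force: [0.2, 0.5, -2.6]
width: 19.0
gripper_force: 45.0
```

```bash
python3 -c "
from h import *
st()
fs={n:env.grab_frame(n) for n in('top','side')}
for n in fs: np.save(n+'2.npy',fs[n],allow_pickle=True)
a=fs['top']['color'][200:400,140:290];b=fs['side']['color'][310:430,240:450]
cv2.imwrite('pics/p2.png',np.hstack([cv2.resize(a,(375,500)),cv2.copyMakeBorder(cv2.resize(b,(420,240)),0,260,0,0,0)]))
f=fs['top']
for n in fs:print(n,proj(fs[n],[515,158.5,29]),proj(fs[n],[347.1,155,29]))
"
```

```text
t 8.92 pos [434.3 157.4  37.8] rot [ 1.7999e+02  3.0000e-02 -1.7874e+02] j [-23.3  35.1  -2.7 122.4   4.   22.5  62. ] F [ 0.2  0.5 -2.6] M [ 0.03  0.03 -0.02] w 19.0 45.0
top (np.float64(210.66431302241162), np.float64(247.23443409356764)) (np.float64(211.05083937062875), np.float64(347.5390990947795))
side (np.float64(296.9621682670671), np.float64(363.2756851832348)) (np.float64(424.66923189085793), np.float64(375.2450363896928))
```

View pics/p2.png

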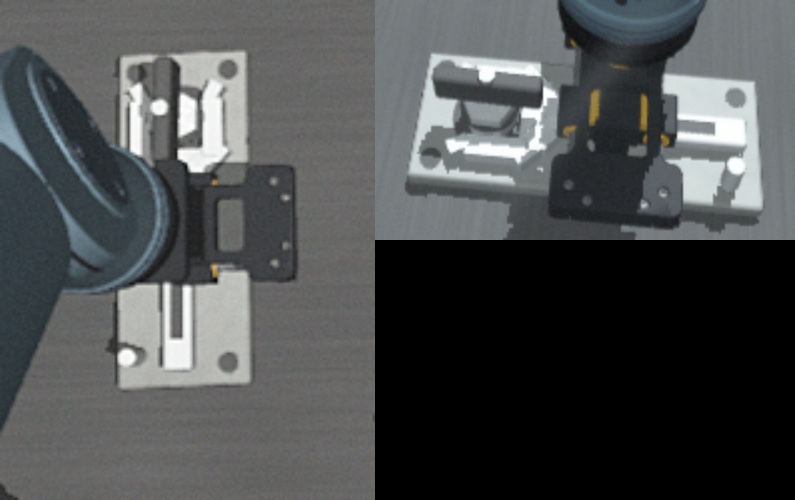

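The wrench is home: jaws straddle the nut around (181–227, 240–262) and the handle end at (211,348) lies just beside the post at (191,342). Releasing it.

Call:
carry_out(
  deltas=[0, 0, 0, 0.001, 0, 0, 0, 0, 0, 0, 0.001, 0, 0, 0, 0.5, 0, 0, 0.001, 0, 0, 0, 0.5, 0, 0, 0.001, 0, 0, 0, 0.5, 0, 0, 0.001, 0, 0, 0, 0.5, 0, 0, 0.001, 0, 0, 0, 0.5, 0, 0, 0.001, 0, 0, 0, 0.5, 0, 0, 0, 0, 0, 0, 0.5, 0, 0, -0.01, 0, 0, 0, 0.5, 0, 0, -0.03, 0, 0, 0, 0.5, 0, 0, -0.06, 0, 0, 0, 0.5, 0, 0, -0.1, 0, 0, 0, 0.5, 0, 0, -0.12, 0, 0, 0, 0.5, 0, 0, -0.12, 0, 0, 0],
)

```text
clock: 10.18
eef_pos: [436.5, 158.4, 162.5]
tcp_rot: [179.8, 0.4, -178.8]
ft_force: [-0.1, 0.1, -0.4]
width: 44.0
gripper_force: 0.0
```

Run:
```python
from h import *
st()
f=env.grab_frame("wrist");t=env.grab_frame("top");np.save("w3.npy",f,allow_pickle=True)
cv2.imwrite("pics/p3.png",np.hstack([cv2.resize(f["color"],(480,360)),cv2.resize(t["color"][200:380,160:300],(280,360))]))
print(proj(f,[515,158.5,77.5]),proj(f,[480,158,73.5]),proj(f,[550,158,73.5]))
go(515,158.4,100,181.2)
```

```text
t 10.18 pos [436.5 158.4 162.5] rot [ 179.82    0.45 -178.75] j [-22.1  20.9  -4.  120.    2.3  38.7  63.6] F [-0.1  0.1 -0.4] M [ 0.09 -0.03 -0.02] w 44.0 0.0
(np.float64(314.5401604353873), np.float64(357.19825189712515)) (np.float64(314.855190981919), np.float64(310.0985691446807)) (np.float64(312.94508600427184), np.float64(393.78827518658375))
delta m [-0.0807 -0.0008  0.0587] rz 0.06
```

View pics/p3.png

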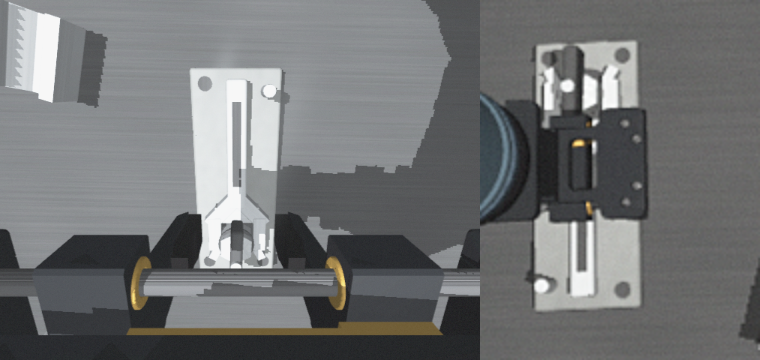

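The wrist view shows the wrench still in place around the nut, handle along the plate, post at (269,91) beside it. Now checking the bar's angle.

Run:
```python
from h import *
g=np.load("side0.npy",allow_pickle=True).item();im=cv2.cvtColor(g["color"],6)
m=np.zeros_like(im);m[338:366,264:328]=(im[338:366,264:328]<70)*255
# bar's lower-front edge & far top edge, per column
U,T,B=[],[],[]
for u in list(range(274,290))+list(range(302,320)):
    v=np.where(m[:,u])[0]
    if len(v): T.append(ray(g,u,v[0],73.5)[:2]); U.append((u,v[0],v[-1]))
T=np.array(T,np.float32);l=cv2.fitLine(T,cv2.DIST_HUBER,0,.01,.01).ravel();print("far top edge yaw",np.degrees(np.arctan2(l[1],l[0])),l[2:],U[::6])
f=np.load("top0.npy",allow_pickle=True).item();im=cv2.cvtColor(f["color"],6);L=[];R_=[];
for v in range(228,262,2):
    u=np.where(im[v,190:218]<75)[0]+190;
    if len(u): L.append(ray(f,u[0],v,73.5)[:2]);R_.append(ray(f,u[-1]+1,v,73.5)[:2])
for E in(L,R_):
    l=cv2.fitLine(np.array(E,np.float32),cv2.DIST_HUBER,0,.01,.01).ravel();print("edge",np.degrees(np.arctan2(l[1],l[0])),l[2:])
go(515,158.4,66,173)
```

```text
far top edge yaw -0.26001334 [516.2971  165.78215] [(274, np.int64(351), np.int64(357)), (280, np.int64(351), np.int64(358)), (286, np.int64(352), np.int64(359)), (304, np.int64(354), np.int64(361)), (310, np.int64(355), np.int64(365)), (316, np.int64(356), np.int64(363))]
edge 0.42288038 [512.87006 152.32208]
edge -1.4042001 [519.0702  146.29367]
delta m [-0.0807 -0.0008  0.0927] rz 8.26
```

Call:
carry_out(
  deltas=[0.5, -0.03, 0, 0.02, 0, 0, 1, 0.5, -0.06, -0.001, 0.04, 0, 0, 1, 0.5, -0.08, -0.001, 0.05, 0, 0, 1, 0.5, -0.081, -0.001, 0.05, 0, 0, 1, 0.5, -0.081, -0.001, 0.07, 0, 0, 1, 0.5, -0.081, -0.001, 0.085, 0, 0, 1, 0.5, -0.081, -0.001, 0.096, 0, 0, 1, 0.5, -0.081, -0.001, 0.096, 0, 0, 1, 0, -0.081, -0.001, 0.096, 0, 0, 1, 0, -0.081, -0.001, 0.096, 0, 0, 1, 0, -0.081, -0.001, 0.096, 0, 0, 1, 0, -0.081, -0.001, 0.096, 0, 0, 1, 0, -0.081, -0.001, 0.096, 0, 0, 1, 0, -0.081, -0.001, 0.096, 0, 0, 1, 0, -0.081, -0.001, 0.096, 0, 0, 1, 0, -0.081, -0.001, 0.096, 0, 0, 1, 0, -0.081, -0.001, 0.096, 0, 0, 1],
  grip_force=60,
)

```text
clock: 11.7
eef_pos: [515.8, 158.3, 62.9]
tcp_rot: [180.0, 0.1, -179.7]
ft_force: [0.7, -1.0, 6.0]
width: 11.6
gripper_force: 60.7
```

```bash
python3 -c "
from h import *
st()"
```

```text
t 11.7 pos [515.8 158.3  62.9] rot [ 1.7997e+02  1.2000e-01 -1.7974e+02] j [-19.8  36.7  -2.6 111.3   3.   31.9  65.8] F [ 0.7 -1.   6. ] M [-0.17  0.11  0.  ] w 11.6 60.7
```

Call:
carry_out(
  deltas=[0, 0, 0, 0, 0, 0, 3, 0, 0, 0, 0, 0, 0, 6, 0, 0, 0, 0, 0, 0, 9, 0, 0, 0, 0, 0, 0, 12, 0, 0, 0, 0, 0, 0, 15, 0, 0, 0, 0, 0, 0, 18, 0, 0, 0, 0, 0, 0, 21, 0, 0, 0, 0, 0, 0, 24, 0, 0, 0, 0, 0, 0, 27, 0, 0, 0, 0, 0, 0, 30, 0, 0, 0, 0, 0, 0, 33, 0, 0, 0, 0, 0, 0, 36, 0, 0, 0, 0, 0, 0, 36],
)

```text
clock: 12.78
eef_pos: [515.7, 157.9, 62.9]
tcp_rot: [179.9, 0.1, 144.1]
ft_force: [-0.9, -2.1, 7.7]
width: 11.6
gripper_force: 61.9
```

```bash
python3 -c "
from h import *
st()"
```

```text
t 12.78 pos [515.7 157.9  62.9] rot [1.7994e+02 8.0000e-02 1.4413e+02] j [-27.   36.9   6.7 111.8  -7.6  31.7  39. ] F [-0.9 -2.1  7.7] M [-0.48  0.24  0.11] w 11.6 61.9
```

Call:
carry_out(
  deltas=[0, 0, 0, 0, 0, 0, 2, 0, 0, 0, 0, 0, 0, 4, 0, 0, 0, 0, 0, 0, 6, 0, 0, 0, 0, 0, 0, 8, 0, 0, 0, 0, 0, 0, 10, 0, 0, 0, 0, 0, 0, 12, 0, 0, 0, 0, 0, 0, 14, 0, 0, 0, 0, 0, 0, 16, 0, 0, 0, 0, 0, 0, 16],
)

```text
clock: 13.53
eef_pos: [515.6, 157.8, 62.9]
tcp_rot: [179.9, 0.1, 128.2]
ft_force: [-2.1, -1.9, 8.0]
width: 11.5
gripper_force: 61.9
```

```bash
python3 -c "
from h import *
st()
f=env.grab_frame('top');s=env.grab_frame('side')
cv2.imwrite('pics/p4.png',np.hstack([cv2.resize(f['color'][200:380,160:300],(280,360)),cv2.resize(s['color'][310:430,240:450],(500,286)) if 0 else cv2.copyMakeBorder(cv2.resize(s['color'][310:430,240:450],(500,286)),0,74,0,0,0)]))"
```

```text
t 13.53 pos [515.6 157.8  62.9] rot [1.7993e+02 5.0000e-02 1.2818e+02] j [-30.1  37.2  10.8 112.  -12.3  31.8  27.2] F [-2.1 -1.9  8. ] M [-0.54  0.26  0.14] w 11.5 61.9
```

View pics/p4.png

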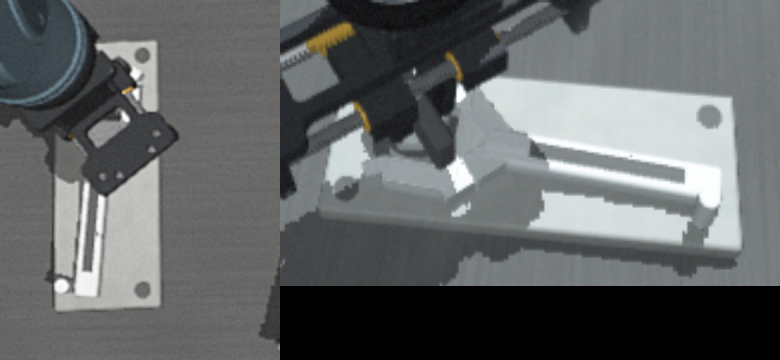

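The handle now lies against the post (handle end at (88,285), post at (62,285) in the left crop). Continuing to the hard stop.

Call:
carry_out(
  deltas=[0, 0, 0, 0, 0, 0, 2, 0, 0, 0, 0, 0, 0, 4, 0, 0, 0, 0, 0, 0, 6, 0, 0, 0, 0, 0, 0, 6, 0, 0, 0, 0, 0, 0, 6],
)

```text
clock: 14.05
eef_pos: [515.5, 157.7, 62.9]
tcp_rot: [179.9, 0.0, 122.3]
ft_force: [-1.2, -1.9, 7.9]
width: 11.5
gripper_force: 61.9
```

```bash
python3 -c "
from h import *
st()"
```

```text
t 14.05 pos [515.5 157.7  62.9] rot [1.7993e+02 4.0000e-02 1.2227e+02] j [-31.3  37.4  12.3 112.  -14.1  32.   22.8] F [-1.2 -1.9  7.9] M [-0.57  0.33  0.13] w 11.5 61.9
```

Call:
carry_out(
  deltas=[0, 0, 0, 0, 0, 0, 1.5, 0, 0, 0, 0, 0, 0, 3, 0, 0, 0, 0, 0, 0, 4, 0, 0, 0, 0, 0, 0, 4, 0, 0, 0, 0, 0, 0, 4],
)

```text
clock: 14.47
eef_pos: [515.5, 157.7, 62.9]
tcp_rot: [179.9, 0.0, 118.3]
ft_force: [-0.9, -3.4, 8.8]
width: 11.6
gripper_force: 61.9
```

```bash
python3 -c "
from h import *
st()"
```

```text
t 14.47 pos [515.5 157.7  62.9] rot [1.7993e+02 3.0000e-02 1.1827e+02] j [-32.   37.5  13.3 112.1 -15.3  32.1  19.9] F [-0.9 -3.4  8.8] M [-0.6   0.39  0.16] w 11.6 61.9
```

Call:
carry_out(
  deltas=[0, 0, 0, 0, 0, 0, 1.5, 0, 0, 0, 0, 0, 0, 3, 0, 0, 0, 0, 0, 0, 4, 0, 0, 0, 0, 0, 0, 4, 0, 0, 0, 0, 0, 0, 4],
)

```text
clock: 14.88
eef_pos: [515.4, 157.7, 62.9]
tcp_rot: [179.9, 0.0, 114.3]
ft_force: [-2.5, -2.5, 8.8]
width: 11.4
gripper_force: 62.0
```

```bash
python3 -c "
from h import *
st()"
```

```text
t 14.88 pos [515.4 157.7  62.9] rot [1.7994e+02 3.0000e-02 1.1427e+02] j [-32.8  37.6  14.4 112.1 -16.5  32.2  16.9] F [-2.5 -2.5  8.8] M [-0.61  0.43  0.23] w 11.4 62.0
```

Call:
carry_out(
  deltas=[0, 0, 0, 0, 0, 0, 1.5, 0, 0, 0, 0, 0, 0, 3, 0, 0, 0, 0, 0, 0, 4, 0, 0, 0, 0, 0, 0, 4, 0, 0, 0, 0, 0, 0, 4],
)

```text
clock: 15.3
eef_pos: [515.4, 157.7, 62.9]
tcp_rot: [179.9, 0.0, 110.3]
ft_force: [-1.7, -2.7, 9.1]
width: 11.2
gripper_force: 62.0
```

```bash
python3 -c "
from h import *
st()"
```

```text
t 15.3 pos [515.4 157.7  62.9] rot [1.7994e+02 2.0000e-02 1.1027e+02] j [-33.6  37.7  15.4 112.2 -17.6  32.3  14. ] F [-1.7 -2.7  9.1] M [-0.64  0.4   0.2 ] w 11.2 62.0
```

Call:
carry_out(
  deltas=[0, 0, 0, 0, 0, 0, 1.5, 0, 0, 0, 0, 0, 0, 3, 0, 0, 0, 0, 0, 0, 4, 0, 0, 0, 0, 0, 0, 4],
)

```text
clock: 15.63
eef_pos: [515.3, 157.7, 62.9]
tcp_rot: [179.9, 0.0, 106.2]
ft_force: [-1.6, -2.3, 9.7]
width: 11.7
gripper_force: 62.1
```

```bash
python3 -c "
from h import *
st()
f=env.grab_frame('top');s=env.grab_frame('side');np.save('side5.npy',s,allow_pickle=True)
cv2.imwrite('pics/p5.png',np.hstack([cv2.resize(f['color'][200:380,160:300],(280,360)),cv2.copyMakeBorder(cv2.resize(s['color'][310:430,240:450],(500,286),interpolation=2),0,74,0,0,0)]))"
```

```text
t 15.63 pos [515.3 157.7  62.9] rot [1.7995e+02 1.0000e-02 1.0624e+02] j [-34.4  37.9  16.4 112.2 -18.8  32.4  11. ] F [-1.6 -2.3  9.7] M [-0.6   0.45  0.22] w 11.7 62.1
```

View pics/p5.png

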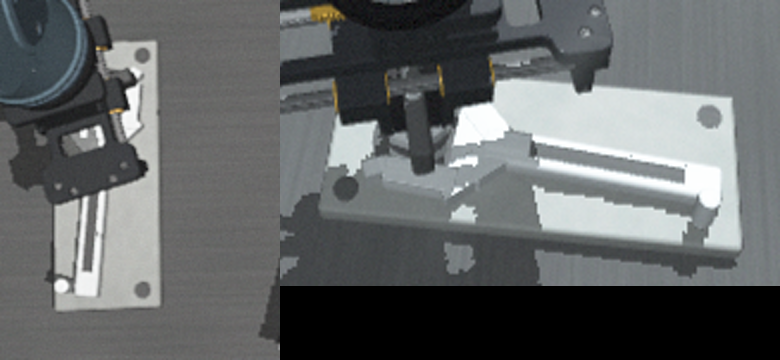

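The handle is still held by the post and the bar is following the gripper, so the hard stop should be close. Continuing.

Call:
carry_out(
  deltas=[0, 0, 0, 0, 0, 0, 1.5, 0, 0, 0, 0, 0, 0, 3, 0, 0, 0, 0, 0, 0, 3, 0, 0, 0, 0, 0, 0, 3],
)

```text
clock: 16.07
eef_pos: [515.3, 157.7, 62.9]
tcp_rot: [179.9, 0.0, 103.3]
ft_force: [-1.1, -2.3, 9.5]
width: 11.7
gripper_force: 62.4
```

```bash
python3 -c "
from h import *
st()"
```

```text
t 16.07 pos [515.3 157.7  62.9] rot [1.7995e+02 2.0000e-02 1.0332e+02] j [-35.   38.   17.2 112.3 -19.7  32.5   8.8] F [-1.1 -2.3  9.5] M [-0.66  0.5   0.42] w 11.7 62.4
```

Call:
carry_out(
  deltas=[0, 0, 0, 0, 0, 0, 1.5, 0, 0, 0, 0, 0, 0, 3, 0, 0, 0, 0, 0, 0, 3, 0, 0, 0, 0, 0, 0, 3],
)

```text
clock: 16.4
eef_pos: [515.3, 157.6, 62.9]
tcp_rot: [180.0, 0.0, 100.4]
ft_force: [-2.1, -3.4, 9.9]
width: 11.8
gripper_force: 62.7
```

```bash
python3 -c "
from h import *
st()"
```

```text
t 16.4 pos [515.3 157.6  62.9] rot [1.7995e+02 3.0000e-02 1.0036e+02] j [-35.5  38.1  17.9 112.3 -20.5  32.6   6.6] F [-2.1 -3.4  9.9] M [-0.74  0.46  0.65] w 11.8 62.7
```

Call:
carry_out(
  deltas=[0, 0, 0, 0, 0, 0, 1.5, 0, 0, 0, 0, 0, 0, 3, 0, 0, 0, 0, 0, 0, 4, 0, 0, 0, 0, 0, 0, 4],
)

```text
clock: 16.73
eef_pos: [515.3, 157.7, 62.9]
tcp_rot: [180.0, 0.0, 96.4]
ft_force: [-2.5, -3.3, 10.6]
width: 11.4
gripper_force: 63.2
```

```bash
python3 -c "
from h import *
st()"
```

```text
t 16.73 pos [515.3 157.7  62.9] rot [1.7995e+02 3.0000e-02 9.6370e+01] j [-36.3  38.2  19.  112.3 -21.7  32.8   3.6] F [-2.5 -3.3 10.6] M [-0.76  0.56  0.9 ] w 11.4 63.2
```

Moment rose 0.2 → 0.9 N m against the stop: fully tight. Unwinding a little, then releasing and lifting.

Call:
carry_out(
  deltas=[0, 0, 0, 0, 0, 0, -4, 0, 0, 0, 0, 0, 0, -8, 0, 0, 0, 0, 0, 0, -8, 0.4, 0, 0, 0, 0, 0, -8, 0.4, 0, 0, 0, 0, 0, -8, 0.4, 0, 0, 0, 0, 0, -8, 0.4, 0, 0, 0, 0, 0, -8, 0.4, 0, 0, 0, 0, 0, -8, 0.4, 0, 0, 0, 0, 0, -8, 0.4, 0, 0, 0, 0, 0, -8, 0.4, 0, 0, -0.02, 0, 0, -8, 0.4, 0, 0, -0.05, 0, 0, -8, 0.4, 0, 0, -0.09, 0, 0, -8, 0.4, 0, 0, -0.12, 0, 0, -8, 0.4, 0, -0.04, -0.15, 0, 0, -8, 0.4, 0, -0.08, -0.18, 0, 0, -8, 0.4, 0, -0.1, -0.2, 0, 0, -8, 0.4, 0, -0.1, -0.2, 0, 0, -8],
)

```text
clock: 18.23
eef_pos: [412.0, 146.8, 264.6]
tcp_rot: [180.0, -0.2, 104.3]
ft_force: [0.3, -0.2, -0.7]
width: 35.4
gripper_force: 0.0
```

```bash
python3 -c "
from h import *
st()
f=env.grab_frame('top');s=env.grab_frame('side')
cv2.imwrite('pics/p6.png',np.hstack([cv2.resize(f['color'][200:380,160:300],(280,360)),cv2.copyMakeBorder(cv2.resize(s['color'][310:430,240:450],(500,286),interpolation=2),0,74,0,0,0)]))"
```

```text
t 18.23 pos [412.  146.8 264.6] rot [179.96  -0.19 104.31] j [-48.5   9.2  25.8 119.4  -5.3  52.3  -5.5] F [ 0.3 -0.2 -0.7] M [-0.05  0.02  0.01] w 35.4 0.0
```

View pics/p6.png

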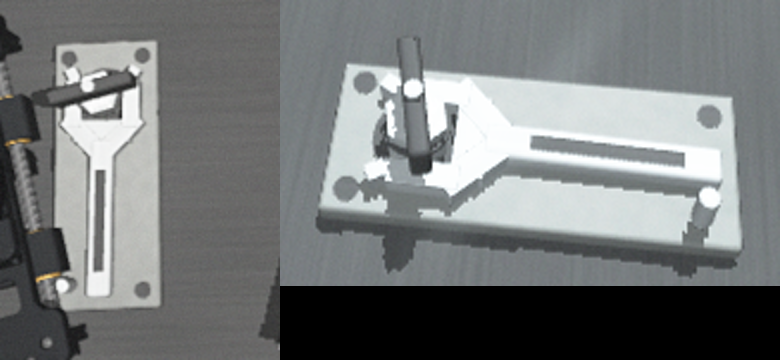

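The wrench lies flat on the nut, handle end at about (98,290) and post at (62,285) in the left crop. The bar has turned roughly 77°, and the gripper is clear of everything.

```bash
python3 -c "
from cell import env
print(env.job_done())"
```

```text
the job is handed in; nothing more can be done
None
```

I fitted the larger wrench flat on the lower nut beside the post, turned the jam nut clockwise to its hard stop (moment rose from 0.2 to 0.9 N m), and handed the job in at about 18 s. I didn't measure the lower nut's turn directly, but estimate it peaked at 20–25°; as I eased off, the wrench swung a few degrees back from the post and stayed on the nut.

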